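# Roll a shell inlay flush in a jewel-box lid

### The arm

A 6-joint arm with a two-finger parallel gripper is mounted at the origin on the work surface. World frame = base frame: x ahead of the robot, y to its left, z up, the work surface at z = 0. Lengths are in mm, angles in rad, forces in N, time in s.
With the tool pointing down it reaches from about 350 to 975 mm from the base axis. Payload 7.1 kg.
Tool frame: the origin (TCP) lies at the very end of the fingers, on their centre line; the grasp point (between the pads) lies 19 mm behind it; y points along the fingers, z is the direction in which the jaws open and shut, and the axes are right-handed (so a half turn about y gives the same grasp; the last joint's range is limited). The gripper opens to 88 mm and grips with 3 to 60 N. Pads are 20 mm wide; open, the fingers measure 115 mm over their backs; the gripper's body (75 mm by 178 mm) begins 61 mm behind the grasp point.
Start: joints at [1.201, 0.423, 1.63, -0, 1.089, -0.019], TCP at [214.749, 586.931, 222.675] pointing down, gripper open.
Joint ranges: [-3, 3], [-0.9, 2.11], [0.09, 2.58], [-1.31, 4.45], [0.11, 2.69], [-2.54, 2.54]. Speed limits (rad/s): [2.39, 2.39, 3.01, 3.14, 3.14, 3.14].

### API

Orientations are given as a rotation vector (axis times angle).
In Python, from workcell import ctrl gives the robot as it stands.
- The arm moves only by the shell command python3 -m jog 'ROWS'. ROWS is JSON, a list of rows, each a list of 3 entries, a list of its own where there are three numbers: the opening, from 0 (shut) to 1 (fully open), then the shift along the tool's x, y, z in cm, then the turn, a rotation vector about the tool's x, y, z in rad. In form: [[claw, [dx, dy, dz], [wx, wy, wz]], ...]. A call has 1 to 8 rows; each row is the pose to reach, as a shift and turn from the pose commanded when the call began, along the tool's axes at that moment; what a row does not reach only later rows make up. A row lasts 1/10 s, in which the tool goes at most 50 mm and 8.59 degrees, less where a joint would pass 70% of its speed; a pose out of reach is approached as far as the arm can. A call with a gripper value outside its range is refused whole. The fingers move at their own pace and stop on an object; the grip force is fixed at half the most. Time passes only in rows, so rows that repeat a pose let the fingers close. It gives the time, the measured TCP pose, the force and the opening at its end, in the units of the state.
- ctrl.get_obs(): the state, without advancing time (a new reading comes with each control period).
- ctrl.get_image(name): name is "side" or "top"; returns a dict with "color" (480x640x3 uint8, red, green, blue), "z_map" (480x640 float32, mm along the optical axis (not along the pixel's ray), 0 where there is no reading), "fx", "fy", "cx", "cy" (pixels), "pose" (4x4, takes a point from camera to world coordinates). Camera axes: x right, y down, z forward; pixel columns grow to the right and rows downward; lengths in mm; the calibration is good to about 2 mm. A picture is of the moment at which its call begins.
- ctrl.close_job(): hands the job in, once; it reports no verdict.
The state is a dict: "t": time; "qpos": joint angles; "qvel": joint speeds; "joint_torque": joint torques, N m; "ee_pos": TCP position; "orientation": TCP orientation; "ft_force": force on the tool from outside, world axes, zero at the start; "moment": the same for the moment, N m; "width": finger opening in mm.
Only numpy, scipy, OpenCV 4.12 (cv2) and the standard library are available. Lean on these libraries where they do the work, as an engineer would, in place of code of your own. Each camera call takes 0.05 s, during which the arm holds its last target.

### The job

Take the hand roller from its stand and roll it along the strip of shell plaques in the box lid, bearing down evenly, until every plaque is pressed fully down, flush with the lid; press firmly enough to bed them but not so hard that the shell cracks, and press on the work with the roller only. Then hang the roller back in its stand and let go, leaving the other things on the bench alone.

Things in the scene. Friction and masses are not known exactly. Their poses are not given: they have to be found in the camera images.
- board: Fixed wooden work board, 150 mm (its x) by 250 mm (its y) by 12 mm, origin at the centre of its underside on the bench. Cleats on it, tops 24 mm over the bench, enclose a dark wooden box lid that does not move, centred on the board, its long side along the board's y.
- lid_mid (a point): Point on the board's top, below the lid's centre. The lid, 84 mm (board x) by 200 mm (y) by 14 mm, lies on uneven cork packing, NOT measured: find its height by touch. Its top is 29 to 38 mm over the bench at the centre and slopes along y, up to 0.03 rad either way (3 mm at an end). A strip of six shell plaques, each 52 mm (x) by 27 mm (y), touching in a row along y, is let into its top.
- strip_end (a point): Point on the board's top, below the centre of the end plaque at board y = +70 mm (x = 0). The plaques start 2 to 3 mm proud of the lid on tacky bedding: it yields above 5 N on a plaque, then slowly (1 mm/s more per 0.5 N), without springing back, down to a hard stop at flush. About 10 N, rolled at some 20 mm/s, beds them; above 22 N the shell cracks.
- plaque0 (a joint): How far the plaque centred at board y = -70 mm has been pressed down, m: 0 is 3 mm proud of the lid, 0.003 is flush with the lid's top and fully down. Starts between 0 and 0.0008.
- plaque1 (a joint): How far the plaque centred at board y = -42 mm has been pressed down, m: 0 is 3 mm proud of the lid, 0.003 is flush with the lid's top and fully down. Starts between 0 and 0.0008.
- plaque2 (a joint): How far the plaque centred at board y = -14 mm has been pressed down, m: 0 is 3 mm proud of the lid, 0.003 is flush with the lid's top and fully down. Starts between 0 and 0.0008.
- plaque3 (a joint): How far the plaque centred at board y = 14 mm has been pressed down, m: 0 is 3 mm proud of the lid, 0.003 is flush with the lid's top and fully down. Starts between 0 and 0.0008.
- plaque4 (a joint): How far the plaque centred at board y = 42 mm has been pressed down, m: 0 is 3 mm proud of the lid, 0.003 is flush with the lid's top and fully down. Starts between 0 and 0.0008.
- plaque5 (a joint): How far the plaque centred at board y = 70 mm has been pressed down, m: 0 is 3 mm proud of the lid, 0.003 is flush with the lid's top and fully down. Starts between 0 and 0.0008.
- stand: Fixed wooden stand of the roller, origin at the centre of its underside: base 116 mm (x) by 70 mm (y) by 8 mm with two cheeks, 34 to 42 mm from the centre in x, 54 mm wide in y. Parked, the roller's origin is 11 mm above the stand's origin, its x axis along the stand's x axis (either way round).
- stand_seat (a point): Point midway between the two cheek tops of the stand, 54 mm over the bench. The ends of the roller's steel bar lie on the cheek tops, between 8 mm high stops 30 mm apart in y; the wheel hangs between the cheeks, which are 68 mm apart.
- roller: Loose hand roller, about 0.3 kg: x along the axle, y the way it rolls, z up along the grip; origin at the lowest point of the rubber wheel, mid-width. The wheel, 36 mm across and 46 mm wide, runs in a steel fork 60 mm wide (x) under a steel bar, 92 mm (x) by 20 mm (y), its underside 43 mm above the origin. It starts parked in the stand, hanging from the ends of the bar.
- roller_grip (a point): Middle of the roller's wooden grip, 78 mm above the roller's origin. The grip stands upright over the wheel: flat-sided, 32 mm (x) by 26 mm (y), from 48 to 102 mm above the origin.
- roller_wheel (a joint): Angle the rubber wheel has turned in its frame, rad (no end stops, starts at 0); 1 rad is 18 mm of rolling.
- solder_block: Bystander: brown-grey soldering block, 70 by 120 by 28 mm, origin at the centre of its underside; beyond the work.
- steel_ring: Bystander: flat dark steel ring, 64 mm across, 8 mm high, origin at the centre of its underside; beyond the work.
- hammer: Bystander: small hammer lying on its side, 220 mm long along its x axis, origin at mid-length on the bench; beyond the work.
There are look-alikes about, which are no part of the job. What is shaped like the roller but green or yellow is not meant.

How it is judged:
By the outcome, as a careful person would: the job done as asked, in the order asked, and still so for the second after the job is handed in, with the robot touching nothing.
It also fails if it takes over 72 s, if anything falls off the work surface, if the arm or the gripper's body presses on something with over 40 N, if the wrist force passes 120 N, or if a joint passes its speed limit or range.

## Working session

There is one attempt and no reset: what is moved stays moved. The work goes in short steps, Python scripts to look and compute and a shell command to move; the robot and the scene stay as the last step left them, time stands still between calls to the robot, and variables do not carry over. Pictures are saved under pics/ and viewed, and the job is handed in when it is done.

```bash
ls; mkdir -p pics; python3 - <<'E'
from workcell import ctrl
import cv2
print(ctrl.get_obs())
for n in("side","top"):
    im=ctrl.get_image(n); cv2.imwrite(f"pics/{n}0.png",im["color"][:,:,::-1]); print(n,im["fx"],im["cx"],im["cy"],im["pose"].round(3).tolist())
E
```

```text
pics
{'t': 0.0, 'qpos': array([ 1.20097629e+00,  4.23859922e-01,  1.63066932e+00,  2.53336251e-05,
        1.08860681e+00, -1.90100038e-02]), 'qvel': array([ 0.00065878,  0.00037311,  0.00067171,  0.0003641 , -0.00118673,
       -0.00149177]), 'joint_torque': array([-2.49377859e-03, -5.44623864e+01, -2.73667842e+01,  6.40780781e-02,
        2.25798972e-02, -7.06999208e-05]), 'ee_pos': array([214.56269465, 586.42955456, 221.89791132]), 'orientation': array([-1.5547237 ,  0.27558887, -0.27508369]), 'ft_force': array([ 1.02738773,  0.0511717 , -0.20052433]), 'moment': array([ 0.04323316, -0.01941841, -0.01013395]), 'width': 87.53064165435245}
side 518.4627604303963 315.9108742452673 242.43121864708954 [[-0.995, -0.074, 0.071, 463.307], [-0.102, 0.662, -0.743, 694.583], [0.008, -0.746, -0.666, 753.392], [0.0, 0.0, 0.0, 1.0]]
top 530.6960318161546 302.7444339768719 235.13839632250304 [[-0.01, -0.989, 0.149, 401.026], [-0.999, 0.015, 0.029, -35.401], [-0.031, -0.149, -0.988, 1088.332], [0.0, 0.0, 0.0, 1.0]]
```

View pics/side0.png

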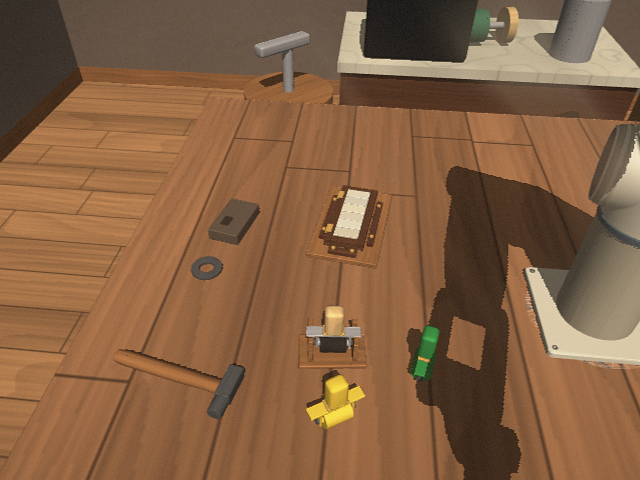

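View pics/top0.png

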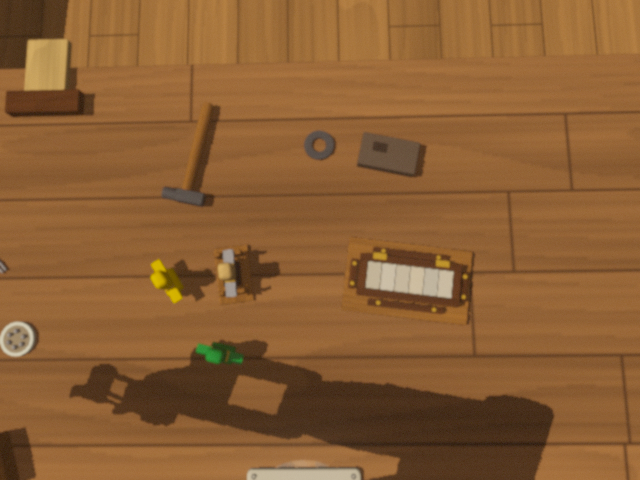

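The side view shows the stand with the roller at (334,335), the yellow look-alike at (335,400), the green one at (427,352) and the strip at (355,213). In the top view the stand is at (232,275) and the strip at (410,280). Next I'll measure these.

```bash
cat > h.py <<'E'
from workcell import ctrl
import numpy as np, cv2
from scipy.spatial.transform import Rotation as R
def pts(im):
    z=im["z_map"]; v,u=np.mgrid[:480,:640]
    P=np.stack([(u-im["cx"])/im["fx"]*z,(v-im["cy"])/im["fy"]*z,z,np.ones_like(z)],-1)
    return (P@im["pose"].T)[...,:3]
def rect(P):
    (c,s,a)=cv2.minAreaRect(P[:,:2].astype(np.float32)); 
    if s[0]<s[1]: a+=90; s=s[::-1]
    return np.round(c,1),np.round(s,1),round((a+90)%180-90,2)
def ray(im,u,v,h):
    d=im["pose"][:3,:3]@np.array([(u-im["cx"])/im["fx"],(v-im["cy"])/im["fy"],1]);o=im["pose"][:3,3]
    return o+d*(h-o[2])/d[2]
E
python3 - <<'E'
from h import *
np.set_printoptions(suppress=True,precision=3)
o=ctrl.get_obs(); print(R.from_rotvec(o["orientation"]).as_matrix())
for n in("top","side"):
    im=ctrl.get_image(n);c=im["color"];hsv=cv2.cvtColor(c,cv2.COLOR_RGB2HSV);W=pts(im);H,S,V=[hsv[...,i].astype(int) for i in range(3)]
    def big(m,box):
        b=np.zeros_like(m);x0,y0,x1,y1=box;b[y0:y1,x0:x1]=1;m=(m&b).astype(np.uint8)
        k,l,st,_=cv2.connectedComponentsWithStats(m);i=1+np.argmax(st[1:,4]);return l==i
    boxes={"top":((340,230,480,330),(205,240,260,310)),"side":((300,170,395,270),(290,295,375,370))}[n]
    w=big((S<60)&(V>150),boxes[0]);Q=W[w];print(n,"strip",w.sum(),rect(Q),np.median(Q[:,2]))
    cc=cv2.minAreaRect(np.argwhere(w)[:,::-1].astype(np.float32)); bp=cv2.boxPoints(cc)
    B=np.array([ray(im,*p,36) for p in bp]);print("strip ray",cc, rect(B))
    A=np.c_[Q[:,:2],np.ones(len(Q))];print("plane",np.linalg.lstsq(A-[*Q[:,:2].mean(0),0],Q[:,2],rcond=None)[0])
    bx=boxes[1];reg=np.zeros((480,640),bool);reg[bx[1]:bx[3],bx[0]:bx[2]]=1
    z=W[...,2]
    st=reg&(S<70)&(V>90)&(z>40);Q=W[st];print("bar",st.sum(),rect(Q),np.percentile(Q[:,2],[5,50,95]))
    g=reg&(z>95);Q=W[g];print("grip",g.sum(),rect(Q),np.percentile(Q[:,2],[5,50,95]))
    s=reg&(z>4)&(z<12);Q=W[s];print("base",s.sum(),rect(Q))
    ch=reg&(z>48)&(z<75);Q=W[ch];print("cheek/bar",ch.sum(),rect(Q))
    bd=np.zeros((480,640),bool);b=boxes[0];bd[b[1]:b[3],b[0]:b[2]]=1;bd&=(z>6)&(z<60);print("board",rect(W[bd]),np.percentile(z[bd],[5,50,95]))
    x0,y0,x1,y1=(200,230,490,330) if n=="top" else(290,170,400,380)
    k=2.7
    cv2.imwrite(f"pics/{n}1.png",cv2.resize(c[y0:y1,x0:x1,::-1],None,fx=k,fy=k))
E
```

```text
[[ 0.939 -0.     0.344]
 [-0.344 -0.001  0.939]
 [-0.    -1.    -0.001]]
top strip 2149 (array([ 462.2, -163.7]), array([269.9,  89.1]), -82.79) 39.87312958838561
strip ray ((409.47906494140625, 279.17608642578125), (86.2008285522461, 26.810680389404297), 6.788974285125732) (array([ 468.9, -214.1]), array([169.6,  53.1]), 82.38)
plane [-1.363  0.434 43.538]
bar 278 (array([438.3,  77.5]), array([225. ,  76.7]), 52.9) [55.681 59.719 62.511]
grip 250 (array([452.8,  56.1]), array([207.7,  33.4]), 69.63) [102.58  112.131 116.25 ]
base 990 (array([485.3, 142.3]), array([142.6, 110.8]), 1.58)
cheek/bar 484 (array([484.2, 138.7]), array([91.7, 53.2]), 7.04)
board (array([ 474. , -218.7]), array([280. , 191.8]), 88.14) [10.451 26.939 41.572]
side strip 699 (array([480.5, 197.4]), array([992.8,  64.3]), 88.28) 39.70871426086717
strip ray ((352.71160888671875, 209.42044067382812), (23.93360710144043, 41.185752868652344), 15.422160148620605) (array([ 469.8, -230.1]), array([158.3,  57.1]), 82.29)
plane [-0.464  0.528 42.589]
bar 394 (array([485.3, 141.8]), array([91.2, 25. ]), 3.77) [45.652 59.168 61.238]
grip 360 (array([467.2, 411.1]), array([566.1,  31.4]), -86.04) [ 97.584 111.235 753.392]
base 1248 (array([484.1,  95.4]), array([166.2, 133.5]), -85.47)
cheek/bar 718 (array([485.5, 140.5]), array([91.2, 55.1]), 7.42)
board (array([ 467.7, -233.8]), array([299.5, 150.7]), 82.3) [10.404 25.758 40.834]
```

```bash
python3 - <<'E'
from h import *
np.set_printoptions(suppress=True,precision=4)
for n in("top","side"):
    im=ctrl.get_image(n);c=im["color"];hsv=cv2.cvtColor(c,cv2.COLOR_RGB2HSV);W=pts(im);S=hsv[...,1].astype(int);V=hsv[...,2].astype(int);z=W[...,2];zm=im["z_map"];ok=zm>100
    def inb(cx,cy,r): return ok&(np.hypot(W[...,0]-cx,W[...,1]-cy)<r)
    w=inb(468,-214,105)&(S<60)&(V>150)&(abs(z-39)<8);Q=W[w];m=Q.mean(0)
    print(n,"strip",w.sum(),rect(Q),m, np.percentile(z[w],[5,50,95]))
    a=np.radians(82.35);t=(Q-m)[:,:2]@[np.cos(a),np.sin(a)];x=(Q-m)[:,:2]@[np.sin(a),-np.cos(a)]
    print("  fit z vs t,x:",np.linalg.lstsq(np.c_[t,x,0*t+1],Q[:,2],rcond=None)[0])
    b=inb(470,-216,150)&(z>8)&(z<16);print("  board",rect(W[b]))
    near=inb(485,140,75)
    k=near&(S<70)&(V>90)&(z>54)&(z<68);print("  bar",k.sum(),rect(W[k]),np.median(z[k]))
    g=near&(z>100)&(z<125);print("  grip",g.sum(),rect(W[g]),W[g].mean(0),np.percentile(z[g],[5,50,95]))
    s=near&(z>5)&(z<11);print("  base",rect(W[s]))
E
```

```text
top strip 2091 (array([ 469. , -213.5]), array([167.6,  52.7]), 82.29) [ 468.4468 -214.1973   39.9195] [36.7324 39.8811 43.1442]
  fit z vs t,x: [-0.0009 -0.0048 39.9195]
  board (array([ 441.2, -208.9]), array([250.9, 204.8]), 82.36)
  bar 274 (array([484. , 140.1]), array([90.9, 22.8]), 4.39) 59.42869237711545
  grip 232 (array([483.6, 138.7]), array([29.9, 25.6]), 0.09) [483.2026 138.0531 111.703 ] [105.3945 112.1372 115.7632]
  base (array([483.7, 138.8]), array([132.9, 132.1]), -22.46)
side strip 733 (array([ 470., -213.]), array([173.7,  51.6]), 82.42) [ 469.0664 -217.3718   39.6341] [37.3262 39.7048 41.8238]
  fit z vs t,x: [ 0.0026 -0.0024 39.6341]
  board (array([ 470.7, -211.8]), array([256.1, 150.4]), 82.3)
  bar 363 (array([485.4, 140.6]), array([91.4, 22.6]), 4.51) 59.38988069888899
  grip 293 (array([485.6, 142.3]), array([31.7, 24.9]), 8.15) [485.6229 144.751  110.0686] [101.3532 111.5055 114.6909]
  base (array([484.9, 141.5]), array([118.3,  72.3]), 6.05)
```

View pics/top1.png

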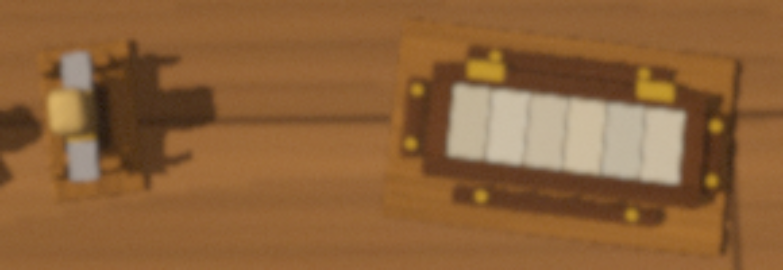

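View pics/side1.png

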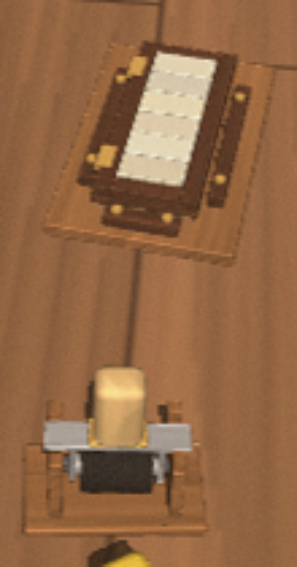

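```bash
cat >> h.py <<'E'
def delta(xyz,yaw,o=None):
    """tool-frame shift(cm)/turn to reach TCP xyz, tool down, tool x at yaw(rad)"""
    o=o or ctrl.get_obs();M=R.from_rotvec(o["orientation"]).as_matrix()
    T=np.column_stack([[np.cos(yaw),np.sin(yaw),0],[0,0,-1],[-np.sin(yaw),np.cos(yaw),0]])
    return (M.T@(np.array(xyz)-o["ee_pos"])/10).round(3),R.from_matrix(M.T@T).as_rotvec().round(4)
E
python3 - <<'E'
from h import *
for n in("top","side"):
    im=ctrl.get_image(n);W=pts(im);hsv=cv2.cvtColor(im["color"],cv2.COLOR_RGB2HSV).astype(int);
    y=(im["z_map"]>100)&(hsv[...,1]>190)&(hsv[...,2]>120)&(hsv[...,0]>22)&(hsv[...,0]<35)&(np.hypot(W[...,0]-485,W[...,1]-230)<90)
    Q=W[y];print(n,y.sum(),np.percentile(Q,[2,50,98],axis=0).round(0))
    z=W[...,2];k=(im["z_map"]>100)&(np.hypot(W[...,0]-485,W[...,1]-140)<75)&(z>46)&(z<70)
    print(rect(W[k]))
    # bar: principal direction via left / right part means
    hs=hsv; b=(im["z_map"]>100)&(np.hypot(W[...,0]-485,W[...,1]-140)<60)&(hs[...,1]<70)&(hs[...,2]>90)&(z>54)&(z<68)
    Q=W[b];L=Q[Q[:,0]<465].mean(0);Rr=Q[Q[:,0]>505].mean(0);print(L,Rr,np.degrees(np.arctan2(Rr[1]-L[1],Rr[0]-L[0])))
print(delta([485,141,150],0.087))
E
```

```text
top 500 [[433. 239.  15.]
 [469. 263.  51.]
 [510. 295. 105.]]
(array([484.3, 139. ]), array([92.6, 53.6]), 7.06)
[451.88956958 136.29600175  59.29981742] [517.36587914 141.29195986  59.60274213] 4.363314631729807
side 3 [[461. 281.  16.]
 [468. 285.  19.]
 [482. 293.  22.]]
(array([485.4, 140.6]), array([91.3, 55.6]), 7.24)
[452.58321999 138.52302637  59.22877282] [518.06196158 143.92544128  59.43021548] 4.716585159184046
(array([ 40.704,   7.263, -32.581]), array([ 2.000e-04, -4.378e-01, -1.000e-04]))
```

```bash
python3 -m jog '[[1,[40.7,3,-32.6],[0,-0.435,0]],[1,[40.7,3,-32.6],[0,-0.435,0]],[1,[40.7,3,-32.6],[0,-0.435,0]],[1,[40.7,3,-32.6],[0,-0.435,0]],[1,[40.7,3,-32.6],[0,-0.435,0]],[1,[40.7,3,-32.6],[0,-0.435,0]],[1,[40.7,3,-32.6],[0,-0.435,0]],[1,[40.7,3,-32.6],[0,-0.435,0]]]'; python3 -c "
from h import *
print(delta([485,141,150],0.087))"
```

```text
t: 1.2
ee_pos: [422.1, 244.3, 200.0]
orientation: [-1.569, -0.067, 0.066]
ft_force: [0.3, 0.6, -0.1]
width: 87.9
(array([  5.389,   5.   , -10.821]), array([-0.0003, -0.0026,  0.0008]))
```

```bash
python3 -m jog '[[1,[5.4,5,-10.8],[0,0,0]],[1,[5.4,5,-10.8],[0,0,0]],[1,[5.4,5,-10.8],[0,0,0]],[1,[5.4,5,-10.8],[0,0,0]],[1,[5.4,5,-10.8],[0,0,0]],[1,[5.4,5,-10.8],[0,0,0]]]'; python3 - <<'E'
from h import *
print(delta([485,141,70],0.087))
for n in("top","side"):
    im=ctrl.get_image(n);x0,y0,x1,y1=(170,200,310,310) if n=="top" else(230,220,430,400)
    cv2.imwrite(f"pics/{n}2.png",cv2.resize(im["color"][y0:y1,x0:x1,::-1],None,fx=3,fy=3))
E
```

```text
t: 1.8
ee_pos: [484.0, 143.7, 150.2]
orientation: [-1.569, -0.067, 0.066]
ft_force: [-0.9, 0.2, -0.4]
width: 87.9
(array([ 0.07 ,  8.021, -0.282]), array([-0.0003, -0.0022,  0.0005]))
```

View pics/side2.png

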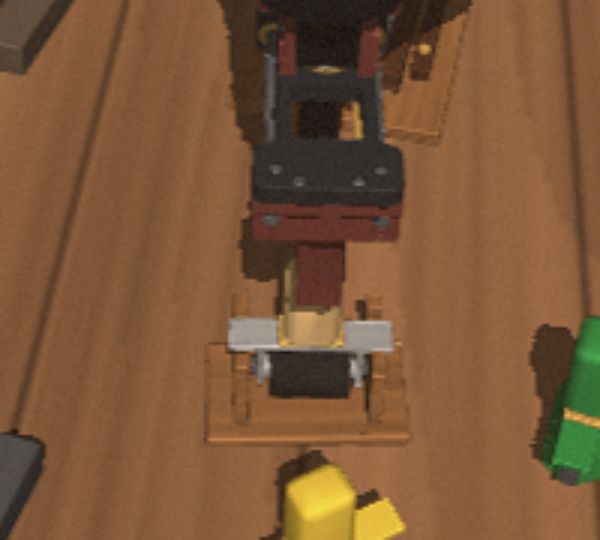

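The gripper is lined up over the roller: finger at column 319, grip at 313. I'll lower it, then close.

```bash
python3 -m jog '[[1,[0.1,3,-0.2],[0,0,0]],[1,[0.1,6,-0.2],[0,0,0]],[1,[0.1,7.8,-0.2],[0,0,0]],[1,[0.1,8,-0.2],[0,0,0]],[0,[0.1,8,-0.2],[0,0,0]],[0,[0.1,8,-0.2],[0,0,0]],[0,[0.1,8,-0.2],[0,0,0]],[0,[0.1,8,-0.2],[0,0,0]]]'; python3 -m jog '[[0,[0,0,0],[0,0,0]],[0,[0,0,0],[0,0,0]],[0,[0,0,0],[0,0,0]]]'
```

```text
t: 2.7
ee_pos: [486.0, 141.2, 70.7]
orientation: [-1.569, -0.068, 0.065]
ft_force: [-0.5, 0.1, 0.1]
width: 59.5
t: 3.0
ee_pos: [485.4, 140.9, 69.9]
orientation: [-1.57, -0.066, 0.066]
ft_force: [-0.1, -0.0, 0.1]
width: 35.4
```

```bash
python3 -m jog '[[0,[0,0,0],[0,0,0]],[0,[0,0,0],[0,0,0]],[0,[0,0,0],[0,0,0]],[0,[0,0,0],[0,0,0]],[0,[0,0,0],[0,0,0]]]'; python3 -c "
from workcell import ctrl
o=ctrl.get_obs();print(o)"
```

```text
t: 3.5
ee_pos: [485.4, 140.8, 69.8]
orientation: [-1.57, -0.066, 0.066]
ft_force: [0.6, -4.3, 2.3]
width: 25.8
{'t': 3.5, 'qpos': array([ 2.58914923e-01,  4.92871460e-01,  1.98229520e+00, -4.57327764e-04,
        6.66539378e-01, -1.39584686e+00]), 'qvel': array([-0.00011585,  0.00128942, -0.00030558, -0.0001819 , -0.00120399,
       -0.00062554]), 'joint_torque': array([ 1.88743159e+00, -4.64615679e+01, -1.65336210e+01,  7.52345659e-01,
       -2.28793728e-01,  1.22808677e-02]), 'ee_pos': array([485.37313923, 140.77568729,  69.77674848]), 'orientation': array([-1.57008211, -0.06618863,  0.066267  ]), 'ft_force': array([ 0.60048812, -4.28167864,  2.29742236]), 'moment': array([-0.7303348 , -0.01471865,  0.02134772]), 'width': 25.772500298321603}
```

```bash
python3 -m jog '[[0,[0,-0.5,0],[0,0,0]],[0,[0,-2,0],[0,0,0]],[0,[0,-4,0],[0,0,0]],[0,[0,-7,0],[0,0,0]],[0,[0,-9,0],[0,0,0]],[0,[0,-9,0],[0,0,0]],[0,[0,-9,0],[0,0,0]]]'; python3 - <<'E'
from h import *
o=ctrl.get_obs();print(o["ft_force"],o["moment"],o["ee_pos"])
for n in("top","side"):
    im=ctrl.get_image(n);x0,y0,x1,y1=(170,200,310,310) if n=="top" else(230,220,430,400)
    cv2.imwrite(f"pics/{n}3.png",cv2.resize(im["color"][y0:y1,x0:x1,::-1],None,fx=4,fy=4))
E
```

```text
t: 4.2
ee_pos: [485.0, 141.1, 159.4]
orientation: [-1.57, -0.066, 0.066]
ft_force: [-0.1, 0.0, -3.5]
width: 25.6
[-0.14211713  0.04502012 -3.50693852] [ 0.0205859  -0.03711875 -0.02422923] [484.96762943 141.09962014 159.37583851]
```

View pics/side3.png

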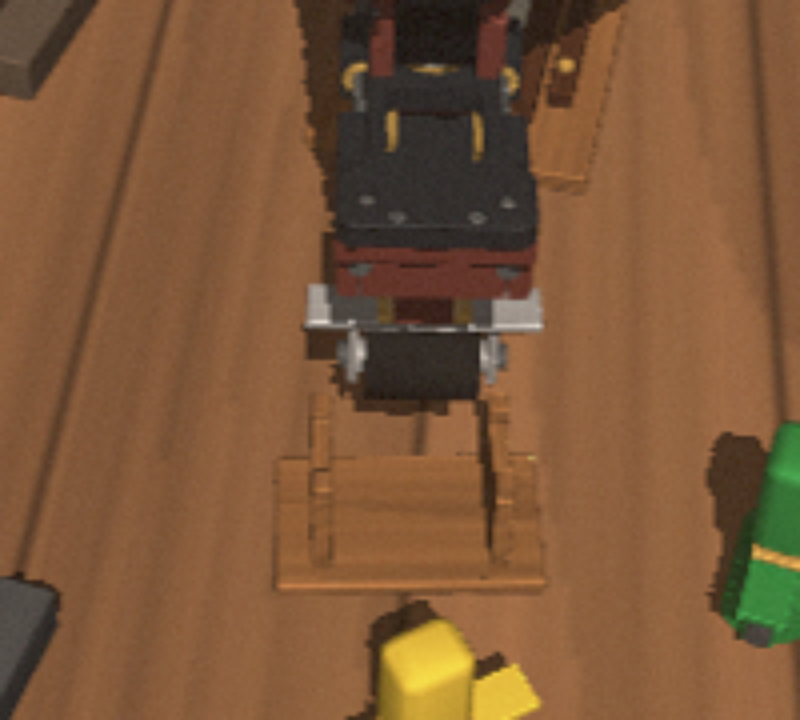

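View pics/top3.png

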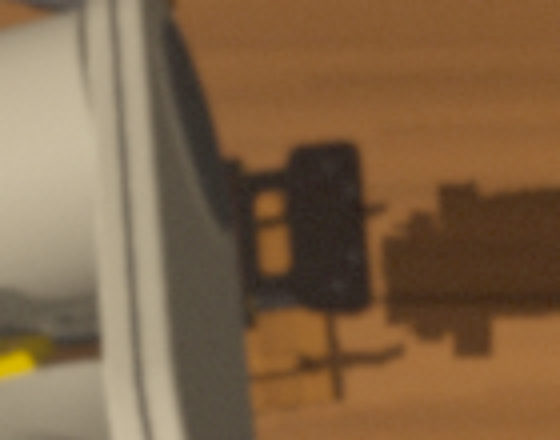

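```bash
python3 - <<'E'
from h import *
im=ctrl.get_image("side")
c=[ray(im,u/4+230,v/4+220,8)[:2] for u,v in[(276,579),(545,577),(541,457),(277,457)]]
print(np.round(c,1),np.mean(c,0)); 
for i in range(4):
    d=c[(i+1)%4]-c[i];print(np.hypot(*d),np.degrees(np.arctan2(d[1],d[0])))
W=pts(im);z=W[...,2];k=(im["z_map"]>100)&(np.hypot(W[...,0]-485,W[...,1]-140)<75)&(z>5)&(z<12);print(rect(W[k]))
o=ctrl.get_obs();print(delta([469.5+3.35*0,-213.5,150],-0.1335))
a=np.radians(82.35);u=np.array([np.cos(a),np.sin(a)])
for t in(70,0,-70):print(t,np.array([469.4,-213.5])+t*u)
E
```

```text
[[539.2 178.1]
 [424.9 164.7]
 [428.6 100.4]
 [546.9 113.3]] [484.91437467 139.09332462]
115.02556936958376 -173.32181441666265
64.41958859648123 -86.6978356001425
119.01447949584656 6.212547808536322
65.27528251889389 96.84618903247565
(array([486.4, 140.9]), array([115.4,  72. ]), 6.21)
(array([ -4.454,   0.858, -35.18 ]), array([ 0.0007,  0.2177, -0.0026]))
70 [ 478.7184937  -144.12301768]
0 [ 469.4 -213.5]
-70 [ 460.0815063  -282.87698232]
```

```bash
python3 - <<'E'
from h import *
print(delta([478.7,-144,118],-0.1335))
E
```

```text
(array([ -2.944,   4.052, -28.33 ]), array([ 0.0007,  0.2177, -0.0026]))
```

```bash
python3 -m jog '[[0,[-0.3,0,-4],[0,0,0]],[0,[-2.94,0,-28.3],[0,0.2177,0]],[0,[-2.94,0,-28.3],[0,0.2177,0]],[0,[-2.94,0,-28.3],[0,0.2177,0]],[0,[-2.94,0,-28.3],[0,0.2177,0]],[0,[-2.94,0,-28.3],[0,0.2177,0]],[0,[-2.94,1,-28.3],[0,0.2177,0]],[0,[-2.94,4.05,-28.3],[0,0.2177,0]]]';python3 -m jog '[[0,[0,0,0],[0,0,0]],[0,[0,0,0],[0,0,0]],[0,[0,0,0],[0,0,0]]]';  python3 - <<'E'
from h import *
o=ctrl.get_obs();print(o["ft_force"],o["moment"],o["ee_pos"],delta([478.7,-144,98],-0.1335))
im=ctrl.get_image("side");cv2.imwrite("pics/s4.png",cv2.resize(im["color"][130:330,250:450,::-1],None,fx=3,fy=3))
E
```

```text
t: 5.15
ee_pos: [481.3, -145.4, 119.8]
orientation: [-1.569, 0.104, -0.111]
ft_force: [1.3, -0.0, -3.5]
width: 25.8
t: 5.45
ee_pos: [480.3, -143.0, 119.7]
orientation: [-1.568, 0.104, -0.104]
ft_force: [0.2, 0.2, -3.4]
width: 26.0
[ 0.21428341  0.20222087 -3.37898032] [ 0.03399208 -0.04668849 -0.00573615] [ 480.29046198 -142.97431033  119.71433857] (array([-0.145,  2.171, -0.123]), array([-0.    ,  0.0009,  0.0003]))
```

View pics/s4.png

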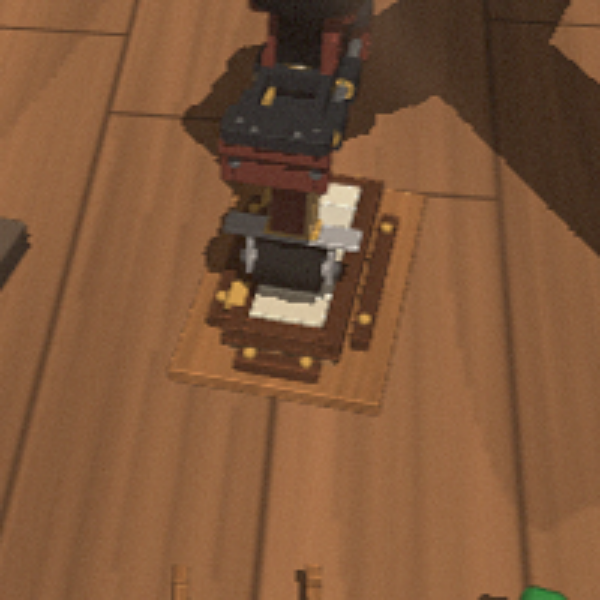

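```bash
python3 -m jog '[[0,[-0.15,0.5,-0.1],[0,0,0]],[0,[-0.15,1,-0.1],[0,0,0]],[0,[-0.15,1.4,-0.1],[0,0,0]],[0,[-0.15,1.5,-0.1],[0,0,0]],[0,[-0.15,1.55,-0.1],[0,0,0]],[0,[-0.15,1.6,-0.1],[0,0,0]]]'; python3 -m jog '[[0,[0,0.05,0],[0,0,0]],[0,[0,0.1,0],[0,0,0]],[0,[0,0.15,0],[0,0,0]],[0,[0,0.2,0],[0,0,0]]]'
```

```text
t: 6.1
ee_pos: [478.3, -144.3, 103.2]
orientation: [-1.568, 0.105, -0.105]
ft_force: [-0.4, -1.1, -3.2]
width: 25.6
t: 6.5
ee_pos: [478.3, -144.3, 101.3]
orientation: [-1.568, 0.105, -0.105]
ft_force: [0.1, 0.2, -3.5]
width: 26.1
```

```bash
python3 -m jog '[[0,[0,0.04,0],[0,0,0]],[0,[0,0.08,0],[0,0,0]],[0,[0,0.12,0],[0,0,0]]]'; python3 -m jog '[[0,[0,0.04,0],[0,0,0]],[0,[0,0.08,0],[0,0,0]]]';python3 -m jog '[[0,[0,0.04,0],[0,0,0]],[0,[0,0.08,0],[0,0,0]]]'
```

```text
t: 6.8
ee_pos: [478.3, -144.3, 100.0]
orientation: [-1.568, 0.105, -0.105]
ft_force: [-0.1, 0.1, -2.6]
width: 25.6
t: 7.0
ee_pos: [478.2, -144.3, 99.2]
orientation: [-1.568, 0.105, -0.105]
ft_force: [0.7, -0.1, -3.4]
width: 25.7
t: 7.2
ee_pos: [478.2, -144.3, 98.4]
orientation: [-1.568, 0.105, -0.105]
ft_force: [-0.5, 0.3, -4.2]
width: 25.7
```

```bash
for i in 1; do python3 -m jog '[[0,[0,0.04,0],[0,0,0]],[0,[0,0.08,0],[0,0,0]]]';done; python3 -m jog '[[0,[0,0.04,0],[0,0,0]],[0,[0,0.08,0],[0,0,0]]]'; python3 -m jog '[[0,[0,0.04,0],[0,0,0]],[0,[0,0.08,0],[0,0,0]]]'
```

```text
t: 7.4
ee_pos: [478.3, -144.3, 97.8]
orientation: [-1.568, 0.105, -0.105]
ft_force: [-1.3, 1.0, 2.2]
width: 25.5
t: 7.6
ee_pos: [478.4, -144.3, 97.2]
orientation: [-1.568, 0.105, -0.105]
ft_force: [-2.2, 0.9, 3.4]
width: 25.9
t: 7.8
ee_pos: [478.4, -144.3, 96.2]
orientation: [-1.568, 0.105, -0.105]
ft_force: [-1.0, 0.5, 3.4]
width: 25.9
```

```bash
python3 -m jog '[[0,[0,0.03,0],[0,0,0]],[0,[0,0.05,0],[0,0,0]]]'; python3 -m jog '[[0,[0,0.03,0],[0,0,0]],[0,[0,0.05,0],[0,0,0]]]';python3 -m jog '[[0,[0,0.03,0],[0,0,0]],[0,[0,0.03,0],[0,0,0]]]'
```

```text
t: 8.0
ee_pos: [478.3, -144.3, 95.5]
orientation: [-1.568, 0.105, -0.105]
ft_force: [-1.0, 1.0, 2.4]
width: 26.1
t: 8.2
ee_pos: [478.3, -144.3, 95.1]
orientation: [-1.568, 0.105, -0.105]
ft_force: [-2.2, 0.5, 5.4]
width: 26.1
t: 8.4
ee_pos: [478.4, -144.3, 95.1]
orientation: [-1.568, 0.105, -0.105]
ft_force: [-2.3, -0.6, 7.7]
width: 26.2
```

```bash
python3 -m jog '[[0,[0,0,0],[0,0,0]],[0,[0,0,0],[0,0,0]]]'; python3 -m jog '[[0,[0,0.03,0],[0,0,0]],[0,[0,0.03,0],[0,0,0]],[0,[0,0.03,0],[0,0,0]]]'
```

```text
t: 8.6
ee_pos: [478.4, -144.3, 95.0]
orientation: [-1.568, 0.105, -0.105]
ft_force: [-1.7, 1.0, 6.4]
width: 26.1
t: 8.9
ee_pos: [478.4, -144.4, 95.0]
orientation: [-1.568, 0.105, -0.105]
ft_force: [-2.0, 0.7, 10.2]
width: 25.9
```

```bash
python3 -m jog '[[0,[0,-0.02,-0.15],[0,0,0]],[0,[0,-0.02,-0.3],[0,0,0]],[0,[0,-0.02,-0.45],[0,0,0]],[0,[0,-0.02,-0.6],[0,0,0]]]'; python3 -m jog '[[0,[0,0,-0.15],[0,0,0]],[0,[0,0,-0.3],[0,0,0]],[0,[0,0,-0.45],[0,0,0]],[0,[0,0,-0.6],[0,0,0]]]'
```

```text
t: 9.3
ee_pos: [477.6, -149.9, 95.0]
orientation: [-1.567, 0.105, -0.106]
ft_force: [-0.6, 5.1, 8.7]
width: 26.0
t: 9.7
ee_pos: [476.9, -156.0, 95.1]
orientation: [-1.568, 0.105, -0.105]
ft_force: [-2.8, 1.8, 7.4]
width: 25.8
```

```bash
python3 -m jog '[[0,[0,0,-0.15],[0,0,0]],[0,[0,0,-0.3],[0,0,0]],[0,[0,0,-0.45],[0,0,0]],[0,[0,0,-0.6],[0,0,0]]]'; python3 -m jog '[[0,[0,0,-0.15],[0,0,0]],[0,[0,0,-0.3],[0,0,0]],[0,[0,0,-0.45],[0,0,0]],[0,[0,0,-0.6],[0,0,0]]]'
```

```text
t: 10.1
ee_pos: [476.1, -162.2, 95.1]
orientation: [-1.568, 0.105, -0.105]
ft_force: [-1.7, 0.2, 8.4]
width: 25.8
t: 10.5
ee_pos: [475.2, -168.2, 95.1]
orientation: [-1.568, 0.105, -0.105]
ft_force: [-1.8, 0.3, 9.0]
width: 26.3
```

```bash
python3 -m jog '[[0,[0,-0.005,-0.15],[0,0,0]],[0,[0,-0.01,-0.3],[0,0,0]],[0,[0,-0.01,-0.45],[0,0,0]],[0,[0,-0.01,-0.6],[0,0,0]]]'; python3 -m jog '[[0,[0,0,-0.15],[0,0,0]],[0,[0,0,-0.3],[0,0,0]],[0,[0,0,-0.45],[0,0,0]],[0,[0,0,-0.6],[0,0,0]]]';  python3 -m jog '[[0,[0,-0.005,-0.15],[0,0,0]],[0,[0,-0.01,-0.3],[0,0,0]],[0,[0,-0.01,-0.45],[0,0,0]],[0,[0,-0.01,-0.6],[0,0,0]]]'
```

```text
t: 10.9
ee_pos: [474.4, -174.1, 95.1]
orientation: [-1.568, 0.105, -0.105]
ft_force: [-2.1, 1.2, 7.1]
width: 26.0
t: 11.3
ee_pos: [473.7, -179.6, 95.2]
orientation: [-1.567, 0.105, -0.106]
ft_force: [-1.1, 3.9, 9.5]
width: 25.9
t: 11.7
ee_pos: [472.9, -186.0, 95.2]
orientation: [-1.568, 0.104, -0.105]
ft_force: [-1.3, -0.1, 6.6]
width: 26.0
```

```bash
python3 -m jog '[[0,[0,0,-0.15],[0,0,0]],[0,[0,0,-0.3],[0,0,0]],[0,[0,0,-0.45],[0,0,0]],[0,[0,0,-0.6],[0,0,0]]]'; python3 -m jog '[[0,[0,0,-0.15],[0,0,0]],[0,[0,0,-0.3],[0,0,0]],[0,[0,0,-0.45],[0,0,0]],[0,[0,0,-0.6],[0,0,0]]]';  python3 -m jog '[[0,[0,-0.005,-0.15],[0,0,0]],[0,[0,-0.01,-0.3],[0,0,0]],[0,[0,-0.01,-0.45],[0,0,0]],[0,[0,-0.01,-0.6],[0,0,0]]]'
```

```text
t: 12.1
ee_pos: [472.0, -192.0, 95.2]
orientation: [-1.568, 0.105, -0.105]
ft_force: [-1.1, 1.1, 7.1]
width: 25.7
t: 12.5
ee_pos: [471.2, -198.0, 95.2]
orientation: [-1.568, 0.105, -0.105]
ft_force: [-2.2, 0.9, 6.9]
width: 26.0
t: 12.9
ee_pos: [470.4, -203.9, 95.2]
orientation: [-1.568, 0.105, -0.105]
ft_force: [-1.7, 1.1, 5.4]
width: 26.3
```

```bash
python3 -m jog '[[0,[0,0.01,-0.15],[0,0,0]],[0,[0,0.015,-0.3],[0,0,0]],[0,[0,0.015,-0.45],[0,0,0]],[0,[0,0.015,-0.6],[0,0,0]]]'; python3 -m jog '[[0,[0,0,-0.15],[0,0,0]],[0,[0,0,-0.3],[0,0,0]],[0,[0,0,-0.45],[0,0,0]],[0,[0,0,-0.6],[0,0,0]]]';  python3 -m jog '[[0,[0,0,-0.15],[0,0,0]],[0,[0,0,-0.3],[0,0,0]],[0,[0,0,-0.45],[0,0,0]],[0,[0,0,-0.6],[0,0,0]]]'
```

```text
t: 13.3
ee_pos: [469.7, -209.4, 95.2]
orientation: [-1.568, 0.105, -0.105]
ft_force: [-1.9, 3.1, 8.1]
width: 25.6
t: 13.7
ee_pos: [468.8, -215.8, 95.2]
orientation: [-1.568, 0.104, -0.105]
ft_force: [-2.5, 0.7, 7.4]
width: 25.9
t: 14.1
ee_pos: [468.1, -221.8, 95.2]
orientation: [-1.569, 0.104, -0.105]
ft_force: [-2.0, 1.0, 6.2]
width: 26.0
```

```bash
python3 -m jog '[[0,[0,0.005,-0.15],[0,0,0]],[0,[0,0.01,-0.3],[0,0,0]],[0,[0,0.01,-0.45],[0,0,0]],[0,[0,0.01,-0.6],[0,0,0]]]'; python3 -m jog '[[0,[0,0,-0.15],[0,0,0]],[0,[0,0,-0.3],[0,0,0]],[0,[0,0,-0.45],[0,0,0]],[0,[0,0,-0.6],[0,0,0]]]';  python3 -m jog '[[0,[0,0,-0.15],[0,0,0]],[0,[0,0,-0.3],[0,0,0]],[0,[0,0,-0.45],[0,0,0]],[0,[0,0,-0.6],[0,0,0]]]'
```

```text
t: 14.5
ee_pos: [467.3, -227.7, 95.2]
orientation: [-1.569, 0.104, -0.105]
ft_force: [-2.0, 0.6, 7.7]
width: 25.8
t: 14.9
ee_pos: [466.5, -233.2, 95.1]
orientation: [-1.567, 0.105, -0.106]
ft_force: [-0.9, 4.8, 7.9]
width: 25.8
t: 15.3
ee_pos: [465.7, -239.4, 95.1]
orientation: [-1.568, 0.105, -0.105]
ft_force: [-1.2, 2.2, 7.2]
width: 25.9
```

```bash
python3 -m jog '[[0,[0,0.005,-0.15],[0,0,0]],[0,[0,0.005,-0.3],[0,0,0]],[0,[0,0.005,-0.45],[0,0,0]],[0,[0,0.005,-0.6],[0,0,0]]]'; python3 -m jog '[[0,[0,0.005,-0.15],[0,0,0]],[0,[0,0.005,-0.3],[0,0,0]],[0,[0,0.005,-0.45],[0,0,0]],[0,[0,0.005,-0.6],[0,0,0]]]';  python3 -m jog '[[0,[0,0.005,-0.15],[0,0,0]],[0,[0,0.005,-0.3],[0,0,0]],[0,[0,0.005,-0.45],[0,0,0]],[0,[0,0.005,-0.6],[0,0,0]]]'
```

```text
t: 15.7
ee_pos: [464.9, -245.6, 95.1]
orientation: [-1.569, 0.104, -0.105]
ft_force: [-1.6, 0.3, 7.6]
width: 25.8
t: 16.1
ee_pos: [464.1, -251.6, 95.1]
orientation: [-1.569, 0.104, -0.105]
ft_force: [-2.0, 0.7, 7.4]
width: 25.7
t: 16.5
ee_pos: [463.3, -257.5, 95.0]
orientation: [-1.569, 0.104, -0.105]
ft_force: [-1.8, 0.6, 7.6]
width: 26.0
```

```bash
python3 -m jog '[[0,[0,0.005,-0.15],[0,0,0]],[0,[0,0.005,-0.3],[0,0,0]],[0,[0,0.005,-0.45],[0,0,0]],[0,[0,0.005,-0.6],[0,0,0]]]'; python3 -m jog '[[0,[0,0.005,-0.15],[0,0,0]],[0,[0,0.005,-0.3],[0,0,0]],[0,[0,0.005,-0.45],[0,0,0]],[0,[0,0.005,-0.6],[0,0,0]]]';  python3 -m jog '[[0,[0,0.005,-0.15],[0,0,0]],[0,[0,0.005,-0.3],[0,0,0]],[0,[0,0.005,-0.45],[0,0,0]],[0,[0,0.005,-0.6],[0,0,0]]]'
```

```text
t: 16.9
ee_pos: [462.6, -262.8, 95.0]
orientation: [-1.567, 0.105, -0.106]
ft_force: [-0.8, 3.3, 9.5]
width: 26.0
t: 17.3
ee_pos: [461.8, -269.4, 94.9]
orientation: [-1.569, 0.104, -0.105]
ft_force: [-2.3, 0.3, 8.1]
width: 25.6
t: 17.7
ee_pos: [460.9, -275.4, 94.9]
orientation: [-1.569, 0.104, -0.105]
ft_force: [-1.6, 1.9, 9.2]
width: 25.5
```

```bash
python3 -m jog '[[0,[0,0,-0.15],[0,0,0]],[0,[0,0,-0.3],[0,0,0]],[0,[0,0,-0.45],[0,0,0]],[0,[0,0,-0.6],[0,0,0]]]'; python3 -m jog '[[0,[0,0,-0.15],[0,0,0]],[0,[0,0,-0.3],[0,0,0]],[0,[0,0,-0.45],[0,0,0]],[0,[0,0,-0.6],[0,0,0]]]'; 
```

```text
t: 18.1
ee_pos: [460.2, -281.4, 94.9]
orientation: [-1.569, 0.104, -0.105]
ft_force: [-2.4, 0.6, 7.5]
width: 25.6
t: 18.5
ee_pos: [459.4, -287.3, 94.9]
orientation: [-1.569, 0.104, -0.105]
ft_force: [-2.1, 0.5, 7.7]
width: 25.9
```

```bash
python3 -m jog '[[0,[0,0,0.2],[0,0,0]],[0,[0,0,0.4],[0,0,0]],[0,[0,0,0.6],[0,0,0]],[0,[0,0,0.8],[0,0,0]],[0,[0,0,1.0],[0,0,0]],[0,[0,0,1.2],[0,0,0]],[0,[0,-0.005,1.4],[0,0,0]],[0,[0,-0.005,1.6],[0,0,0]]]'; python3 -m jog '[[0,[0,0,0.2],[0,0,0]],[0,[0,0,0.4],[0,0,0]],[0,[0,-0.005,0.6],[0,0,0]],[0,[0,-0.005,0.8],[0,0,0]],[0,[0,-0.005,1.0],[0,0,0]],[0,[0,-0.01,1.2],[0,0,0]],[0,[0,-0.01,1.4],[0,0,0]],[0,[0,-0.01,1.6],[0,0,0]]]'
```

```text
t: 19.3
ee_pos: [461.5, -271.5, 95.0]
orientation: [-1.569, 0.104, -0.105]
ft_force: [-2.1, -1.2, 7.7]
width: 25.8
t: 20.1
ee_pos: [463.7, -255.6, 95.1]
orientation: [-1.569, 0.104, -0.105]
ft_force: [-1.8, 0.2, 8.6]
width: 25.7
```

```bash
python3 -m jog '[[0,[0,-0.005,0.2],[0,0,0]],[0,[0,-0.01,0.4],[0,0,0]],[0,[0,-0.01,0.6],[0,0,0]],[0,[0,-0.015,0.8],[0,0,0]],[0,[0,-0.015,1.0],[0,0,0]],[0,[0,-0.015,1.2],[0,0,0]],[0,[0,-0.015,1.4],[0,0,0]],[0,[0,-0.015,1.6],[0,0,0]]]'; python3 -m jog '[[0,[0,0,0.2],[0,0,0]],[0,[0,-0.005,0.4],[0,0,0]],[0,[0,-0.005,0.6],[0,0,0]],[0,[0,-0.01,0.8],[0,0,0]],[0,[0,-0.01,1.0],[0,0,0]],[0,[0,-0.01,1.2],[0,0,0]],[0,[0,-0.01,1.4],[0,0,0]],[0,[0,-0.01,1.6],[0,0,0]]]'
```

```text
t: 20.9
ee_pos: [465.8, -239.7, 95.1]
orientation: [-1.569, 0.104, -0.105]
ft_force: [-1.9, -1.3, 5.9]
width: 25.8
t: 21.7
ee_pos: [467.9, -223.9, 95.2]
orientation: [-1.569, 0.104, -0.105]
ft_force: [-0.8, -0.1, 6.9]
width: 25.6
```

```bash
python3 -m jog '[[0,[0,0,0.2],[0,0,0]],[0,[0,0,0.4],[0,0,0]],[0,[0,0,0.6],[0,0,0]],[0,[0,0,0.8],[0,0,0]],[0,[0,0,1.0],[0,0,0]],[0,[0,0,1.2],[0,0,0]],[0,[0,0,1.4],[0,0,0]],[0,[0,0,1.6],[0,0,0]]]'; python3 -m jog '[[0,[0,0,0.2],[0,0,0]],[0,[0,0,0.4],[0,0,0]],[0,[0,0,0.6],[0,0,0]],[0,[0,0,0.8],[0,0,0]],[0,[0,0,1.0],[0,0,0]],[0,[0,0,1.2],[0,0,0]],[0,[0,0,1.4],[0,0,0]],[0,[0,0,1.6],[0,0,0]]]'
```

```text
t: 22.5
ee_pos: [470.0, -208.0, 95.2]
orientation: [-1.569, 0.104, -0.105]
ft_force: [-1.6, 0.1, 6.0]
width: 25.9
t: 23.3
ee_pos: [472.2, -192.1, 95.2]
orientation: [-1.569, 0.104, -0.105]
ft_force: [-2.0, -0.1, 6.7]
width: 26.2
```

```bash
python3 -m jog '[[0,[0,0,0.2],[0,0,0]],[0,[0,0,0.4],[0,0,0]],[0,[0,0,0.6],[0,0,0]],[0,[0,0,0.8],[0,0,0]],[0,[0,0.005,1.0],[0,0,0]],[0,[0,0.005,1.2],[0,0,0]],[0,[0,0.005,1.4],[0,0,0]],[0,[0,0.005,1.6],[0,0,0]]]'; python3 -m jog '[[0,[0,0,0.2],[0,0,0]],[0,[0,0.005,0.4],[0,0,0]],[0,[0,0.005,0.6],[0,0,0]],[0,[0,0.005,0.8],[0,0,0]],[0,[0,0.005,1.0],[0,0,0]],[0,[0,0.01,1.2],[0,0,0]],[0,[0,0.01,1.4],[0,0,0]],[0,[0,0.01,1.6],[0,0,0]]]'
```

```text
t: 24.1
ee_pos: [474.3, -176.2, 95.1]
orientation: [-1.569, 0.104, -0.105]
ft_force: [-1.4, -0.3, 7.0]
width: 25.7
t: 24.9
ee_pos: [476.5, -160.3, 95.1]
orientation: [-1.569, 0.104, -0.105]
ft_force: [-1.5, -0.5, 7.0]
width: 25.6
```

```bash
python3 -m jog '[[0,[0,0,0.2],[0,0,0]],[0,[0,0,0.4],[0,0,0]],[0,[0,0,0.6],[0,0,0]],[0,[0,0,0.8],[0,0,0]],[0,[0,0.005,1.0],[0,0,0]],[0,[0,0.01,1.2],[0,0,0]],[0,[0,0.01,1.4],[0,0,0]],[0,[0,0.01,1.6],[0,0,0]]]'; python3 -m jog '[[0,[0,0,0.2],[0,0,0]],[0,[0,0,0.4],[0,0,0]],[0,[0,0,0.4],[0,0,0]],[0,[0,0,0.4],[0,0,0]]]';python3 -m jog '[[0,[0,-0.3,0],[0,0,0]],[0,[0,-1,0],[0,0,0]],[0,[0,-3,0],[0,0,0]],[0,[0,-6,0],[0,0,0]],[0,[0,-6.5,0],[0,0,0]],[0,[0,-6.5,0],[0,0,0]]]'; python3 - <<'E'
from h import *
o=ctrl.get_obs();print(o["moment"],delta([485.3,140.2,160],0.09))
im=ctrl.get_image("side");cv2.imwrite("pics/s5.png",cv2.resize(im["color"][130:330,250:450,::-1],None,fx=3,fy=3))
E
```

```text
t: 25.7
ee_pos: [478.6, -144.5, 95.0]
orientation: [-1.569, 0.104, -0.105]
ft_force: [-1.9, -0.6, 8.4]
width: 26.0
t: 26.1
ee_pos: [479.2, -140.4, 95.0]
orientation: [-1.568, 0.104, -0.105]
ft_force: [-1.0, 0.3, 7.8]
width: 26.1
t: 26.7
ee_pos: [479.3, -140.5, 160.1]
orientation: [-1.569, 0.103, -0.107]
ft_force: [-0.2, 0.3, -4.0]
width: 25.8
[-0.02045398 -0.02892274 -0.01611487] (array([-3.1460e+00, -5.0000e-03,  2.7899e+01]), array([ 0.0007, -0.2235,  0.0022]))
```

View pics/s5.png

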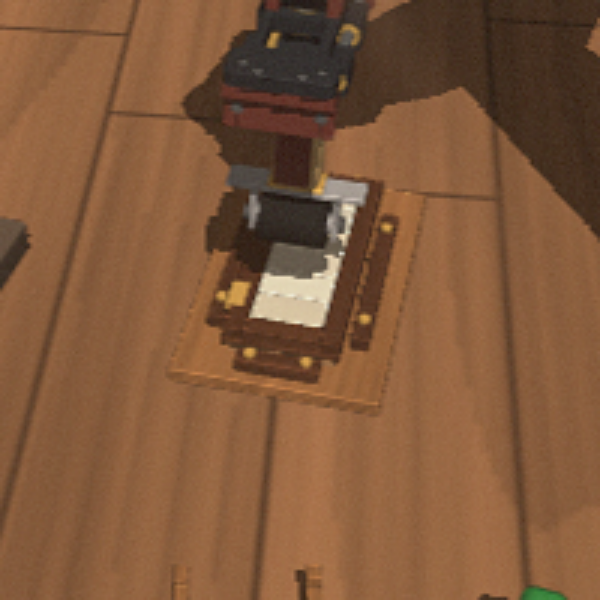

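```bash
python3 -m jog '[[0,[-0.4,0,4],[0,0,0]],[0,[-3.15,0,27.9],[0,-0.2235,0]],[0,[-3.15,0,27.9],[0,-0.2235,0]],[0,[-3.15,0,27.9],[0,-0.2235,0]],[0,[-3.15,0,27.9],[0,-0.2235,0]],[0,[-3.15,0,27.9],[0,-0.2235,0]],[0,[-3.15,0,27.9],[0,-0.2235,0]],[0,[-3.15,0,27.9],[0,-0.2235,0]]]';python3 -m jog '[[0,[0,0,0],[0,0,0]],[0,[0,0,0],[0,0,0]],[0,[0,0,0],[0,0,0]]]';  python3 - <<'E'
from h import *
o=ctrl.get_obs();print(delta([485.3,140.2,70],0.09))
im=ctrl.get_image("side");cv2.imwrite("pics/s6.png",cv2.resize(im["color"][220:400,230:430,::-1],None,fx=4,fy=4))
W=pts(im);hs=cv2.cvtColor(im["color"],cv2.COLOR_RGB2HSV).astype(int);z=W[...,2]
w=(im["z_map"]>100)&(np.hypot(W[...,0]-468,W[...,1]+214)<105)&(hs[...,1]<60)&(hs[...,2]>150)&(abs(z-38)<8)
print("strip z",z[w].mean())
print(sorted([(round(float((q[:,:2].mean(0)-[469.4,-213.5])@[.133,.991])),round(float(q[:,2].mean()),2)) for q in [W[w&(abs((W[...,:2]-[469.4,-213.5])@[.133,.991]-t)<12)] for t in(-70,-42,-14,14,42,70)] if len(q)>20]))
E
```

```text
t: 27.55
ee_pos: [483.5, 141.0, 157.9]
orientation: [-1.57, -0.071, 0.075]
ft_force: [0.2, -0.2, -3.6]
width: 25.7
t: 27.85
ee_pos: [484.7, 139.3, 159.3]
orientation: [-1.57, -0.069, 0.07]
ft_force: [-0.5, -0.3, -4.8]
width: 25.8
(array([0.074, 8.934, 0.083]), array([ 0.0001, -0.0018, -0.0004]))
strip z nan
[]<stdin>:6: RuntimeWarning: Mean of empty slice.
  ret = ret.dtype.type(ret / rcount)
```

View pics/s6.png

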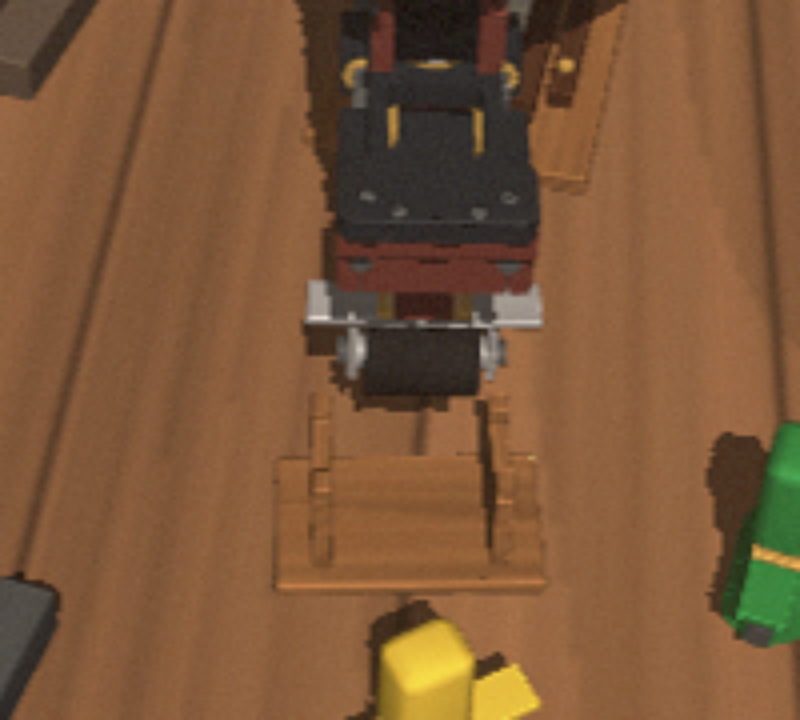

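The held roller looks the same as at lift-off, with its bar at (305–542, 305), so it hasn't slipped. I'll lower it into the stand.

```bash
python3 -m jog '[[0,[0.07,3,0.08],[0,0,0]],[0,[0.07,5.5,0.08],[0,0,0]],[0,[0.07,7,0.08],[0,0,0]],[0,[0.07,8,0.08],[0,0,0]],[0,[0.07,8.3,0.08],[0,0,0]],[0,[0.07,8.5,0.08],[0,0,0]],[0,[0.07,8.6,0.08],[0,0,0]],[0,[0.07,8.6,0.08],[0,0,0]]]'
```

```text
t: 28.7
ee_pos: [485.8, 141.3, 74.1]
orientation: [-1.569, -0.072, 0.07]
ft_force: [0.4, -0.6, -2.9]
width: 26.0
```

```bash
python3 -m jog '[[0,[0,0.1,0],[0,0,0]],[0,[0,0.2,0],[0,0,0]],[0,[0,0.25,0],[0,0,0]]]';python3 -m jog '[[0,[0,0.05,0],[0,0,0]],[0,[0,0.1,0],[0,0,0]],[0,[0,0.1,0],[0,0,0]]]'
```

```text
t: 29.0
ee_pos: [485.4, 141.3, 71.1]
orientation: [-1.57, -0.071, 0.071]
ft_force: [0.5, 0.1, -3.3]
width: 25.9
t: 29.3
ee_pos: [485.3, 141.3, 70.0]
orientation: [-1.57, -0.071, 0.071]
ft_force: [0.8, 0.1, -3.6]
width: 25.7
```

```bash
python3 -m jog '[[0,[0,0,-0.1],[0,0,0]],[0,[0,0.04,-0.1],[0,0,0]],[0,[0,0.06,-0.1],[0,0,0]]]';python3 -m jog '[[0,[0,0.04,0],[0,0,0]],[0,[0,0.04,0],[0,0,0]]]'
```

```text
t: 29.6
ee_pos: [485.5, 140.2, 69.8]
orientation: [-1.57, -0.071, 0.071]
ft_force: [-2.3, -1.6, 6.0]
width: 25.9
t: 29.8
ee_pos: [485.5, 140.2, 69.8]
orientation: [-1.57, -0.071, 0.071]
ft_force: [-2.3, -2.3, 9.2]
width: 26.1
```

The roller is seated at z = 69.8, the same height as when I gripped it. I'll ease the load, open, and retreat.

```bash
python3 -m jog '[[0,[0,-0.07,0],[0,0,0]],[0.5,[0,-0.07,0],[0,0,0]],[0.8,[0,-0.07,0],[0,0,0]],[0.8,[0,-0.07,0],[0,0,0]],[0.8,[0,-0.07,0],[0,0,0]],[0.8,[0,-0.07,0],[0,0,0]],[0.8,[0,-0.07,0],[0,0,0]],[0.8,[0,-0.07,0],[0,0,0]]]';python3 -m jog '[[0.8,[0,0,0],[0,0,0]],[0.8,[0,0,0],[0,0,0]]]'
```

```text
t: 30.6
ee_pos: [485.4, 140.3, 69.7]
orientation: [-1.57, -0.071, 0.071]
ft_force: [-0.7, -0.0, 0.1]
width: 70.3
t: 30.8
ee_pos: [485.4, 140.3, 69.7]
orientation: [-1.57, -0.071, 0.071]
ft_force: [0.3, -0.8, -0.4]
width: 70.3
```

```bash
python3 -m jog '[[0.8,[0,-2,0],[0,0,0]],[0.8,[0,-6,0],[0,0,0]],[0.8,[0,-11,0],[0,0,0]],[0.8,[0,-15,0],[0,0,0]],[0.8,[-5,-15,5],[0,0,0]],[0.8,[-10,-15,10],[0,0,0]],[0.8,[-15,-15,15],[0,0,0]],[0.8,[-20,-15,20],[0,0,0]]]';python3 -m jog '[[0.8,[-5,0,5],[0,0,0]],[0.8,[-8,0,15],[0,0,0]],[0.8,[-8,0,20],[0,0,0]],[0.8,[-8,0,20],[0,0,0]],[0.8,[-8,0,20],[0,0,0]]]'; cat > ck.py <<'E'
from h import *
for n in("side","top"):
    im=ctrl.get_image(n);cv2.imwrite(f"pics/{n}7.png",im["color"][:,:,::-1])
    W=pts(im);hs=cv2.cvtColor(im["color"],cv2.COLOR_RGB2HSV).astype(int);z=W[...,2];ok=im["z_map"]>100
    w=ok&(np.hypot(W[...,0]-468,W[...,1]+214)<105)&(hs[...,1]<60)&(hs[...,2]>150)&(abs(z-38)<8)
    s=(W[...,:2]-[469.4,-213.5])@[.133,.991];x=(W[...,:2]-[469.4,-213.5])@[.991,-.133]
    for t in(-70,-42,-14,14,42,70):
        q=z[w&(abs(s-t)<11)];l=z[ok&(abs(s-t)<11)&(abs(abs(x)-34)<5)]
        print(n,t,len(q),q.mean().round(2),"lid",l.mean().round(2) if len(l) else None)
    near=ok&(np.hypot(W[...,0]-485,W[...,1]-140)<75)
    k=near&(hs[...,1]<70)&(hs[...,2]>90)&(z>54)&(z<68);g=near&(z>100)&(z<125)
    print("bar",k.sum(),rect(W[k]),np.median(z[k]),"grip",rect(W[g]))
    x0,y0,x1,y1=(200,220,480,330) if n=="top" else(270,170,420,390)
    cv2.imwrite(f"pics/{n}7c.png",cv2.resize(im["color"][y0:y1,x0:x1,::-1],None,fx=2.7,fy=2.7))
E
python3 ck.py
```

```text
t: 31.6
ee_pos: [330.4, 269.1, 220.0]
orientation: [-1.569, -0.07, 0.069]
ft_force: [0.6, 0.8, -0.4]
width: 70.3
t: 32.1
ee_pos: [232.8, 464.1, 220.0]
orientation: [-1.568, -0.073, 0.072]
ft_force: [0.8, 0.0, -0.4]
width: 70.2
side -70 114 36.73 lid 37.09
side -42 131 37.05 lid 37.35
side -14 57 36.79 lid 37.26
side 14 105 37.35 lid 37.27
side 42 148 37.1 lid 37.12
side 70 10 38.08 lid 37.3
bar 362 (array([485.3, 141.8]), array([91.2, 22.6]), 6.14) 59.419467766414414 grip (array([485.9, 142.4]), array([31., 27.]), 5.89)
top -70 297 37.4 lid 37.35
top -42 301 37.27 lid 37.67
top -14 283 37.26 lid 37.3
top 14 282 37.21 lid 37.14
top 42 298 37.11 lid 37.22
top 70 275 37.29 lid 37.17
bar 270 (array([484.2, 141.5]), array([91.2, 22.5]), 4.87) 59.46959131765948 grip (array([483.8, 140.3]), array([30.4, 26.3]), 1.84)
```

View pics/side7c.png

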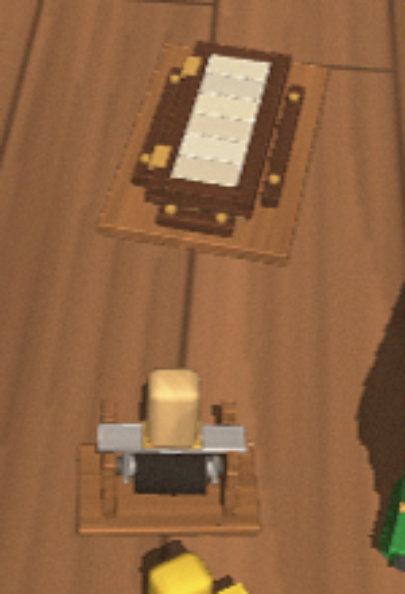

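View pics/top7.png

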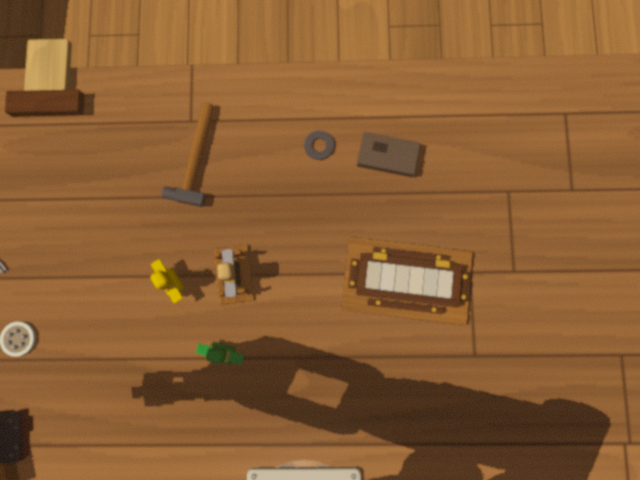

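All six plaques are level with the lid. The roller hangs in its stand at (230,272), and the bystanders and look-alikes haven't moved.

```bash
python3 -c "
from workcell import ctrl
print(ctrl.close_job(), ctrl.get_obs()['t'])"
```

```text
the job is handed in; nothing more can be done
the job is handed in; nothing more can be done
```

I rolled the strip once each way, at about 15 mm/s out and 20 mm/s back. The contact force, allowing for the roller's weight, read about 9–14 N at the end of each move. I then hung the roller back in its stand, let go, drew the arm clear and handed the job in at about 32 s.

**Plaques:** in the last top-camera check all six measured 37.1–37.4 mm high, against 37.1–37.7 mm for the lid beside them, so they are flush within the depth noise. They stood at about 39.9 mm before. No cracks showed in the pictures. The force was only read at the end of each short move, so a brief peak in between would not have shown.

**Roller:** it seated at the same height as when I picked it up (bar top 59.4 mm). The other things on the bench look unmoved in the last picture.

**Disagreements:**
- The side camera read 38.1 mm on the end plaque at board y = +70 mm (lid 37.3 mm), but from only 10 pixels. The top camera's 275 pixels gave 37.3 mm, and the wheel had also met a hard stop there.
- The roller's turn in the stand came out at 4.9° from one camera and 6.1° from the other.

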